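Shift the bench sample mill into low gear

TASK

Put the soil-sample mill into low gear: pull the keeper plate clear of the gear knob's flange, then ease the knob down while gently rocking it round until its teeth drop into mesh and it is fully home, without ever forcing tooth against tooth. Then push the keeper fully back in over the flange to lock it, and leave the other things on the mill and bench where they are.

Things in the scene. Friction and masses are not known exactly. Their poses are not given: they have to be found in the camera images.
- mill: Bench sample mill, fixed: white gearcase 190 mm (its x) by 420 mm (its y, -260 to +160 mm), top 90 mm above the bench; steel grinding chamber (r 58 mm) with feed funnel (r 42 mm, up to 188 mm above the bench) at y = -195 mm; keeper guide (42 mm wide, 26 mm high on the top) at y = 62 to 150 mm. Origin: on the bench, on the vertical spindle axis. +y points from spindle to keeper, z up.
- spindle: Spindle that carries the gear knob and turns with it about the vertical (friction 0.05 N m). Origin: on the axis at the gearcase top, 90 mm above the bench. Its x is the long direction of the knob's grip bar. It also carries the knob's 6 downward teeth, 60 degrees apart, 20 to 32 mm from the axis, under the flange.
- knob_grip (a point): Middle of the gear knob's black grip bar: 50 mm long (spindle x), 18 mm wide (spindle y, the way to pinch it), from 18 mm below this point to 12 mm above. Under it a hub (r 21 mm, 6 mm high), then a steel flange (r 40 mm, 6 mm thick, top 24 mm below this point). This point is 154 mm above the bench with the knob up, 138 mm when fully home.
- gear_knob (a joint): How far the knob is slid down the spindle, m: 0 = up (out of gear), 0.016 = fully home at its own hard stop (low gear). At about 0.009 its teeth meet the tops of the low gear's teeth unless they face gaps. Sliding takes about 3 N down, 8 N up; it stays where it is left.
- gear_stand: Seat (origin: spindle axis, gearcase top) of the low gear: 6 upright teeth 60 degrees apart. Its turn is NOT measured: out of line with the knob's teeth at the start; the knob drops in only within about 4 degrees of a gap (one in any 60 degrees of turn). Braked, it slips round at 0.25 N m. Teeth pressed together over 30 N are damaged; tip on tip, push 5 to 12 N.
- keeper_post (a point): Middle of the keeper's upright black post: 16 mm diameter, 30 mm high (15 mm each way from this point). It stands on the keeper, a steel plate 26 mm wide, 5 mm thick, top 15 mm below this point. This point is 137 mm above the bench and, with the keeper in, 100 mm from the spindle axis along the mill's +y.
- keeper (a joint): How far the keeper is drawn out along the mill's +y, m: 0 = fully in, 0.028 = out at its stop. Moves with 3 N, stays where left. In, its tongue overlaps the flange rim by 7 mm: with the knob up it lies beneath the flange and stops the knob; with the knob fully home it goes in above the flange; in between the flange blocks it. Clear beyond 0.012.
- tin: Bystander: round aluminium tin, 47 mm across, 22 mm high, on the gearcase top; origin under its base.
- spanner: Bystander: small spanner, 110 mm long, lying on the gearcase top.
- cup: Bystander: white porcelain bowl, 72 mm across, 50 mm high, beside the keeper end of the mill; origin under its base.
- sieve: Bystander: brass test sieve, 120 mm across, 45 mm high, behind the mill; origin under its base.
- brush: Bystander: sieve brush, 170 mm long, lying on the bench to the right.
- jar: Bystander: white plastic jar, 60 mm across, 75 mm high, on the bench to the right; origin under its base.
- jar2: Bystander: clear sample bottle, 52 mm across, 100 mm high, on the bench to the left; origin under its base.

How it is judged (in metres and radians):
On the way, in this order (a step that is already met when the one before it is completed fails the run):
1. the keeper is drawn clear of the flange, the knob still up (value of joint keeper above 0.012 m and value of joint gear_knob below 0.008 m), for 0.1 s.
2. the knob is fully home, its teeth in mesh (value of joint gear_knob above 0.0145 m), for 0.2 s.
3. the keeper is back in over the flange (value of joint keeper below 0.004 m and value of joint gear_knob above 0.0145 m), for 0.2 s.
At the end, for the whole second after the job is handed in: The gear knob is down at its stop (within 1.5 mm), its teeth in mesh, and the keeper is pushed in over its flange (within 4 mm of its stop) (all of step 3); the robot touches nothing.
It fails at once if the teeth of the knob and of the low gear are pressed together at more than 30 N (contact force between spindle and gear_stand above 30 N).
It fails at once if a bystander is moved by more than 30 mm (distance of any of tin, spanner, cup, sieve, brush, jar, jar2 from where it was at the start of the episode above 0.03 m).
It also fails if it takes over 64 s, if anything falls off the work surface, if the arm or the gripper's body presses on something with over 40 N, if the wrist force passes 120 N, or if a joint passes its speed limit or range.

ROBOT

A 6-joint arm with a two-finger parallel gripper is mounted at the origin on the work surface. World frame = base frame: x ahead of the robot, y to its left, z up, the work surface at z = 0. Lengths are in m, angles in degrees, forces in N, time in s.
With the tool pointing down it reaches from about 0.35 to 0.775 m from the base axis. Payload 7.3 kg.
Tool frame: the origin (TCP) lies on the centre line of the jaws, within the pads' length; the fingertips stand 19 mm ahead of it and the grasp point (between the pads) is the TCP (env.tip_reach is the distance from the TCP to the fingertips, in m); x points along the fingers, y is the direction in which the jaws open and shut, and the axes are right-handed (so a half turn about x gives the same grasp; the last joint's range is limited). The gripper opens to 92 mm and grips with 3 to 60 N. Pads are 19 mm wide; open, the fingers measure 130 mm over their backs; the gripper's body (75 mm by 190 mm) begins 47 mm behind the grasp point.
Start: joints at [-78.209, 19.595, 87.324, -0, 73.075, -8.365], TCP at [0.181, -0.493, 0.246] pointing down, gripper open.
Joint ranges: [-145.02, 145.02], [-44.19, 115.74], [2.07, 154.8], [-57.11, 237.11], [16.16, 152.29], [-177.93, 177.93]. Speed limits (degrees/s): [147.25, 147.25, 180, 180, 180, 180].

INTERFACE

Orientations are given as [roll, pitch, yaw] about the fixed x, y, z axes, in that order (R = Rz(yaw) Ry(pitch) Rx(roll)).
In Python, from rig import env, optics, search_frame, regions_of gives the robot as it stands.
- The arm moves only by the tool arm_command, never from a script. Its argument "steps" is one flat list of numbers, 7 for each row, row after row: the opening, from 0 (shut) to 1 (fully open), then the shift along the tool's x, y, z in m, then the turn, a rotation vector about the tool's x, y, z in units of 5 degrees (1.0 is 5 degrees). In form: [claw, x, y, z, wx, wy, wz, claw, x, y, z, wx, wy, wz, ...]. A call has 1 to 8 rows; each row shifts and turns the commanded pose from where the row before left it, along the tool's axes as they then stand; what a row does not reach is not made up. A row lasts 1/8 s, in which the tool goes at most 62.5 mm and 10.7 degrees, less where a joint would pass 70% of its speed; a pose out of reach is approached as far as the arm can. A call is refused whole if a number of a shift passes 0.0625 or a number of a turn 1, either way. A call with a gripper value outside its range is refused whole. The fingers move at their own pace and stop on an object; the grip force is fixed at half the most. Time passes only in rows, so rows that do not move let the fingers close. It gives the time, the measured TCP pose, the force and the opening at its end, in the units of the state.
- env.get_obs(): the state, without advancing time (a new reading comes with each control period).
- optics.get_image(name): name is "scene" or "top" or "wrist"; returns a dict with "image" (384x512x3 uint8, red, green, blue), "mtx" (3x3 intrinsics, pixels), "world_from_camera" (4x4, takes a point from camera to world coordinates); the wrist camera has in their place "hand_eye" (4x4, takes a point from camera to tool coordinates, whose origin is the TCP and whose axes are the tool frame's). Camera axes: x right, y up, looking along -z (the intrinsics and any distortion apply to the point x, -y, -z); pixel columns grow to the right and rows downward; lengths in m; the calibration is good to about 2 mm. The wrist camera is an equidistant fisheye: a pixel r from the principal point sees the ray r / f radians off the axis. A picture is of the moment at which its call begins: read the wrist's pose just before it. There is no depth.
- env.hand_in(): hands the job in, once; it reports no verdict.
Trained networks look in a picture, given as the dict that the camera call returned (one of the last four; its "shot" number tells which), for a name from the list of things; names that differ only in an ending like _2 or _b are one class to them, and where a whole thing is asked for, a point or a joint stands for the part that bears it (a point fixed in the world has none). Each returns a list of dicts, best first, with "score" (0 to 1); they miss things now and then, are a little off and sometimes report something else, mostly with a low value. They report only what shows in the picture. A call takes as long as a camera call.
- search_frame(picture, target): "rect" ([left, top, right, bottom] in pixels, round what is visible of it).
- regions_of(picture, target): "mask" (384x512 bool, what is visible of it) and "rect" ([left, top, right, bottom] in pixels, round what is visible of it).
The state is a dict: "clock": time; "joint_positions": joint angles; "joint_vel": joint speeds; "joint_efforts": joint torques, N m; "ee_pos": TCP position; "tool_rot": TCP orientation; "ft_force": force on the tool from outside, world axes, zero at the start; "ft_torque": the same for the moment, N m; "width": opening from 0.0 (shut) to 1.0 (fully open).
Only numpy, scipy, OpenCV 4.12 (cv2) and the standard library are available. Lean on these libraries where they do the work, as an engineer would, in place of code of your own. Each camera call takes 0.05 s, during which the arm holds its last target.

## Working session

There is one attempt and no reset: what is moved stays moved. The work goes in short steps, Python scripts to look and compute and a tool call to move; the robot and the scene stay as the last step left them, time stands still between calls to the robot, and variables do not carry over. Pictures are saved under pics/ and viewed, and the job is handed in when it is done.

Besides the shell and the picture viewer there is one more tool, called after ">>>" as a command line: name --argument value ..., lists and objects as JSON in quotes. arm_command: Moves the arm, as the interface text tells. Its arguments: {"type":"object","properties":{"steps":{"type":"array","items":{"type":"number"}}},"required":["steps"]}

```bash
ls; mkdir -p pics; python3 - <<'E'
from rig import env, optics, search_frame, regions_of
import cv2,numpy as np
print(env.get_obs())
for n in ["scene","top"]:
    p=optics.get_image(n); cv2.imwrite(f"pics/{n}0.png",p["image"][:,:,::-1]); print(n,p["mtx"].tolist(),np.round(p["world_from_camera"],3).tolist(),p.keys())
    for t in ["knob_grip","keeper_post","spindle","mill","cup","tin","spanner"]:
        r=search_frame(p,t); print(t,[(np.round(a["rect"]).tolist(),round(a["score"],2)) for a in r[:2]])
E
```

```text
pics
{'clock': 0.0, 'joint_positions': array([-7.82078103e+01,  1.96366695e+01,  8.73759614e+01, -6.80079956e-05,
        7.30734172e+01, -8.36544555e+00]), 'joint_vel': array([ 0.06259494,  0.06426914, -0.03424546, -0.07246664,  0.04674009,
        0.04029337]), 'joint_efforts': array([ 1.15057514e-04, -4.31246710e+01, -2.44215059e+01,  7.18762306e-02,
        5.59891749e-02, -1.41873629e-04]), 'ee_pos': array([ 0.18086072, -0.49247775,  0.24505055]), 'tool_rot': array([-98.32214353,  89.91395183, 101.8355116 ]), 'ft_force': array([-0.38923665, -0.36347249,  0.49568881]), 'ft_torque': array([-0.01106003,  0.04911515,  0.00630732]), 'width': 0.9990406385521196}
scene [[402.2840170089908, 0.0, 248.8591686764031], [0.0, 402.2840170089908, 192.64704226822772], [0.0, 0.0, 1.0]] [[0.798, -0.372, 0.474, 1.134], [0.602, 0.514, -0.611, -0.696], [-0.016, 0.773, 0.634, 0.863], [0.0, 0.0, 0.0, 1.0]] dict_keys(['image', 'mtx', 'world_from_camera', 'shot'])
knob_grip [([214.0, 175.0, 243.0, 195.0], 0.69)]
keeper_post [([234.0, 162.0, 248.0, 180.0], 0.56)]
spindle [([219.0, 171.0, 243.0, 193.0], 0.75)]
mill [([160.0, 163.0, 274.0, 288.0], 0.86)]
cup [([257.0, 165.0, 274.0, 176.0], 0.57)]
tin [([225.0, 211.0, 244.0, 224.0], 0.73)]
spanner [([250.0, 175.0, 271.0, 195.0], 0.56)]
top [[409.50243937381214, 0.0, 254.61128307579645], [0.0, 409.50243937381214, 194.068189749558], [0.0, 0.0, 1.0]] [[0.003, 0.99, -0.14, 0.402], [-1.0, 0.006, 0.02, 0.023], [0.02, 0.14, 0.99, 1.421], [0.0, 0.0, 0.0, 1.0]] dict_keys(['image', 'mtx', 'world_from_camera', 'shot'])
knob_grip [([240.0, 203.0, 267.0, 232.0], 0.74)]
keeper_post [([213.0, 215.0, 242.0, 230.0], 0.67), ([369.0, 173.0, 395.0, 193.0], 0.19)]
spindle [([239.0, 204.0, 263.0, 230.0], 0.75)]
mill [([198.0, 171.0, 338.0, 257.0], 0.57)]
cup [([177.0, 214.0, 201.0, 234.0], 0.89)]
tin [([271.0, 185.0, 285.0, 200.0], 0.66)]
spanner [([209.0, 199.0, 241.0, 213.0], 0.68)]
```

```bash
python3 - <<'E'
import cv2,numpy as np
a=cv2.imread("pics/scene0.png")[130:310,130:330]; b=cv2.imread("pics/top0.png")[150:280,160:360]
cv2.imwrite("pics/s0c.png",cv2.resize(a,None,fx=3.3,fy=3.3,interpolation=2)); cv2.imwrite("pics/t0c.png",cv2.resize(b,None,fx=4,fy=4,interpolation=2))
E
```

```text
(no output)
```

View pics/top0.png

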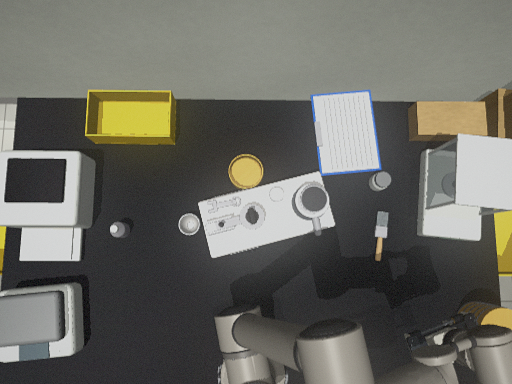

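View pics/s0c.png

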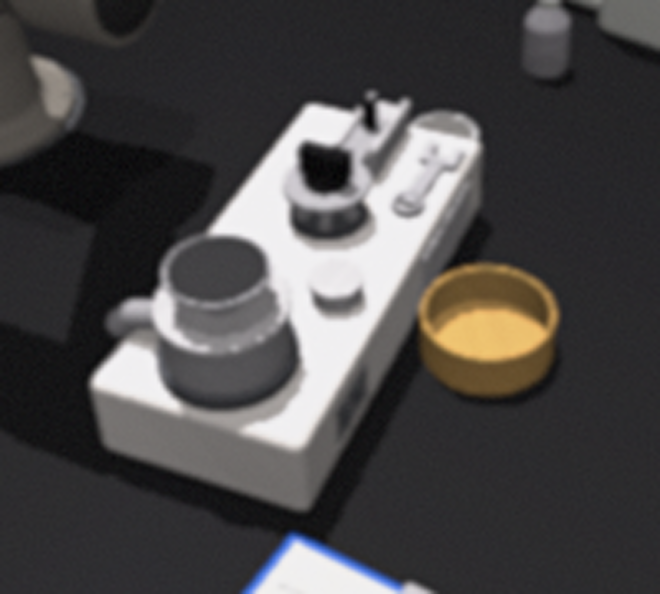

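View pics/t0c.png

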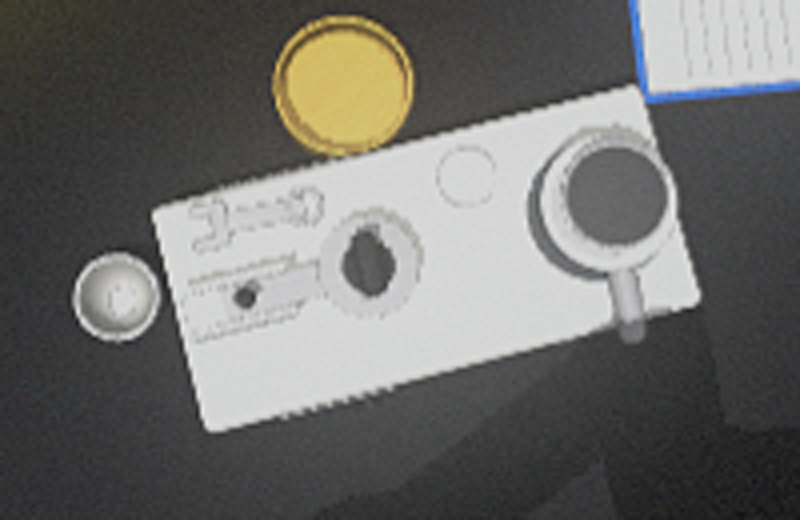

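The top view shows the mill running from (198,202) to (335,226), with the knob near (252,215) and the post near (221,224). The spanner lies on the sieve side of the keeper and the cup is just beyond the keeper end.

```bash
cat > h.py <<'E'
import numpy as np,cv2
from scipy.spatial.transform import Rotation as R
def unproj(p,uv,z):
    M=p["world_from_camera"];K=p["mtx"]
    d=np.array([(uv[0]-K[0,2])/K[0,0],-(uv[1]-K[1,2])/K[1,1],-1]);d=M[:3,:3]@d;o=M[:3,3]
    return o+d*(z-o[2])/d[2]
def Rt(o): return R.from_euler('xyz',o["tool_rot"],degrees=True).as_matrix()
def wrist_unproj(p,o,uv,z):
    K=p["mtx"];u=np.array([uv[0]-K[0,2],uv[1]-K[1,2]]);r=np.hypot(*u);th=r/K[0,0]
    d=np.array([np.sin(th)*u[0]/r,-np.sin(th)*u[1]/r,-np.cos(th)]) if r>0 else np.array([0,0,-1.])
    H=p["hand_eye"];Rw=Rt(o);c=Rw@H[:3,3]+o["ee_pos"];d=Rw@(H[:3,:3]@d)
    return c+d*(z-c[2])/d[2]
def wrist_proj(p,o,X):
    H=p["hand_eye"];K=p["mtx"];Rw=Rt(o)
    t=Rw.T@(np.asarray(X)-o["ee_pos"]);c=H[:3,:3].T@(t-H[:3,3])
    x,y,z=c[0],-c[1],-c[2];s=np.hypot(x,y);th=np.arctan2(s,z);return np.array([K[0,2]+K[0,0]*th*x/s,K[1,2]+K[0,0]*th*y/s])
E
python3 - <<'E'
from rig import env, optics
from h import *
p=optics.get_image("top");q=optics.get_image("scene")
f=lambda u:(160+u[0]/4,150+u[1]/4)
g=lambda u:(130+u[0]/3.3,130+u[1]/3.3)
C=[unproj(p,f(u),.09) for u in [(152,210),(640,87),(700,303),(208,432)]]
for c in C: print(c.round(3))
k=unproj(p,f((368,262)),.166);s=unproj(p,f((246,295)),.152)
print("knob",k,"post",s,k-s,np.linalg.norm((k-s)[:2]))
print("scene knob",unproj(q,g((326,150)),.166),"post",unproj(q,g((371,97)),.152))
d=(C[0]-C[1]+C[3]-C[2]);print("yaw +y axis",np.degrees(np.arctan2(d[1],d[0])))
print("grip ends",unproj(p,f((362,228)),.166),unproj(p,f((372,297)),.166))
o=env.get_obs();print(Rt(o).round(3))
w=optics.get_image("wrist");print(w["mtx"],w["hand_eye"].round(3))
E
```

```text
[0.562 0.181 0.09 ]
[ 0.667 -0.22   0.09 ]
[ 0.488 -0.266  0.09 ]
[0.383 0.133 0.09 ]
knob [0.51312238 0.00594611 0.166     ] post [0.48833259 0.10005055 0.152     ] [ 0.02478979 -0.09410444  0.014     ] 0.09731484287906904
scene knob [0.52006486 0.00284414 0.166     ] post [0.48963948 0.10575544 0.152     ]
yaw +y axis 104.69186056655923
grip ends [0.53936747 0.01066684 0.166     ] [0.48625351 0.00278219 0.166     ]
[[ 0.     0.345 -0.939]
 [-0.    -0.939 -0.345]
 [-1.     0.    -0.   ]]
[[297.31863964   0.         255.04907518]
 [  0.         297.31863964 186.44952433]
 [  0.           0.           1.        ]] [[ 0.001  0.3   -0.954 -0.138]
 [ 1.     0.     0.001  0.001]
 [ 0.001 -0.954 -0.3   -0.081]
 [ 0.     0.     0.     1.   ]]
```

>>> arm_command --steps '[1,0,-0.038,-0.041,0,0,0,1,0,-0.038,-0.041,0,0,0,1,0,-0.038,-0.041,0,0,0,1,0,-0.038,-0.041,0,0,0,1,0,-0.038,-0.041,0,0,0,1,0,-0.038,-0.041,0,0,0,1,0,-0.038,-0.041,0,0,0,1,0,-0.038,-0.041,0,0,0]'

```text
clock: 1.95
ee_pos: [0.3848, -0.0928, 0.2461]
tool_rot: [129.2, 89.9, -30.7]
ft_force: [1.6, -0.4, -0.1]
width: 1.003
```

>>> arm_command --steps '[1,0,-0.037,-0.041,0,0,0,1,0,-0.037,-0.041,0,0,0,1,0,-0.037,-0.041,0,0,0,1,0,-0.037,-0.041,0,0,0,1,0,0,0,-1,0,0,1,0,0,0,-1,0,0,1,0,0,0,-1,0,0,1,0,0,0,-1,0,0]'

```text
clock: 2.95
ee_pos: [0.487, 0.1011, 0.2457]
tool_rot: [47.8, 90.0, -91.9]
ft_force: [-0.9, -1.0, -0.1]
width: 1.0
```

>>> arm_command --steps '[1,0,0,0,-1,0,0,1,0,0,0,-1,0,0,1,0,0,0,-1,0,0,1,0,0,0,-1,0,0,1,0,0,0,-1,0,0,1,0,0,0,-1,0,0,1,0,0,0,-1,0,0,1,0,0,0,-1,0,0]'

```text
clock: 3.95
ee_pos: [0.487, 0.101, 0.2457]
tool_rot: [54.6, 90.0, -45.1]
ft_force: [-0.5, 0.9, 0.1]
width: 0.999
```

>>> arm_command --steps '[1,0,0,0,-1,0,0,1,0,0,0,-1,0,0,1,0,0,0,-1,0,0,1,0,0,0,-1,0,0,1,0,0,0,-0.9,0,0,1,0,0,0,0,0,0]'

```text
clock: 4.7
ee_pos: [0.487, 0.101, 0.2457]
tool_rot: [13.8, 90.0, -61.6]
ft_force: [0.4, -0.4, -0.1]
width: 1.0
```

```bash
cat > look.py <<'E'
import sys
from rig import env, optics, search_frame, regions_of
from h import *
n=sys.argv[1]
o=env.get_obs();p=optics.get_image("wrist")
cv2.imwrite(f"pics/{n}.png",cv2.resize(p["image"][:,:,::-1],(768,576),interpolation=2))
import pickle;pickle.dump((p,o),open(f"{n}.pkl","wb"))
Rw=Rt(o);print(o["clock"],o["ee_pos"].round(4),"yang",np.degrees(np.arctan2(Rw[1,1],Rw[0,1])).round(2),"x",Rw[:,0].round(3),"F",o["ft_force"].round(2),o["joint_positions"].round(1))
for t in ["knob_grip","keeper_post","spindle"]:
    r=search_frame(p,t); print(t,[(np.round(a["rect"]).tolist(),round(a["score"],2)) for a in r[:2]])
E
python3 look.py w1
```

```text
4.7 [0.487  0.101  0.2457] yang 14.62 x [ 0. -0. -1.] F [ 0.35 -0.37 -0.14] [  2.9  16.7  91.5  -0.   71.8 -11.7]
knob_grip []
keeper_post [([243.0, 159.0, 274.0, 245.0], 0.67)]
spindle [([255.0, 42.0, 316.0, 105.0], 0.23)]
```

View pics/w1.png

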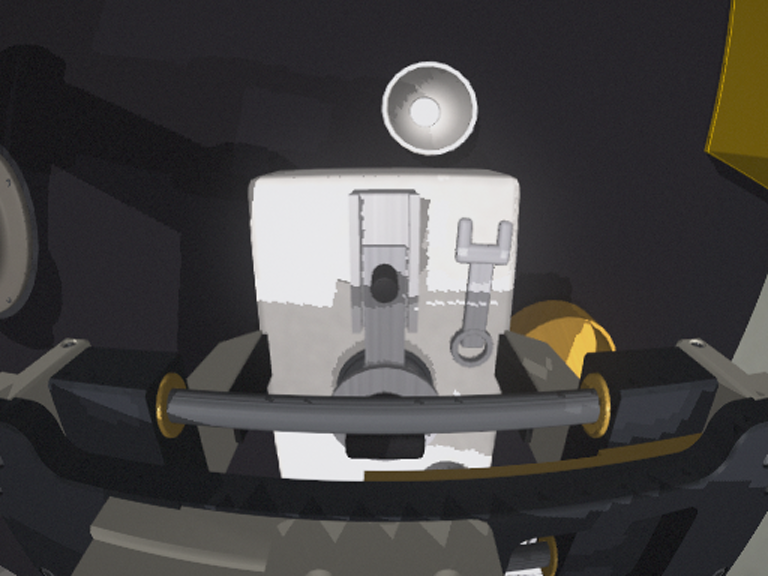

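The wrist view shows the post at about (384,283), the guide vertical in the picture, and the spanner to its right. The cup is at the top, with the knob partly hidden behind the gripper bar.

```bash
python3 - <<'E'
from h import *; import pickle
p,o=pickle.load(open("w1.pkl","rb"))
for X in [(.487,.102,.122),(.487,.102,.137),(.487,.102,.152),(.5125,.005,.166)]: print(X,wrist_proj(p,o,X)*1.5)
u=lambda a,z:wrist_unproj(p,o,(a[0]/1.5,a[1]/1.5),z).round(4)
print("post c",u((384,283),.137),"top",u((384,291),.152))
print("knob L/R",u((347,440),.166),u((424,440),.166), "flange back", u((385,346),.130))
print("guide corners z.116",u((350,190),.116),u((418,190),.116)); print("case corners",u((250,178),.09),u((519,178),.09))
E
python3 - <<'E'
import cv2
a=cv2.imread("pics/w1.png")[180:470,240:540];cv2.imwrite("pics/w1c.png",cv2.resize(a,None,fx=2,fy=2))
E
```

```text
(0.487, 0.102, 0.122) [383.05069417 275.56309757]
(0.487, 0.102, 0.137) [383.08940259 283.04534803]
(0.487, 0.102, 0.152) [383.13250646 291.39858835]
(0.5125, 0.005, 0.166) [383.51032812 451.70316133]
post c [0.4875 0.1022 0.137 ] top [0.4874 0.1023 0.152 ]
knob L/R [0.4887 0.0083 0.166 ] [0.5341 0.02   0.166 ] flange back [0.4993 0.0597 0.13  ]
guide corners z.116 [0.4547 0.1473 0.116 ] [0.4943 0.1576 0.116 ]
case corners [0.3853 0.1367 0.09  ] [0.561  0.1826 0.09  ]
```

View pics/w1c.png

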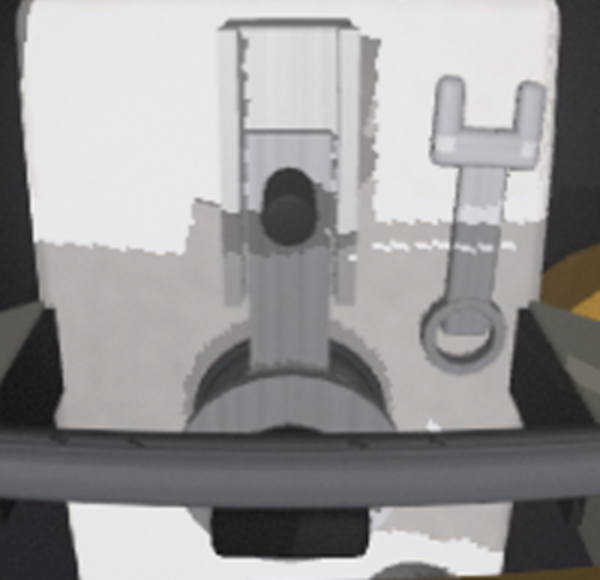

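>>> arm_command --steps '[1,0.035,0,-0.001,0,0,0,1,0.035,0,0,0,0,0,1,0.025,0,0,0,0,0,0.5,0.006,0,0,0,0,0,0.0,0,0,0,0,0,0,0,0,0,0,0,0,0,0,0,0,0,0,0,0,0,0,0,0,0,0,0]'

```text
clock: 5.9
ee_pos: [0.487, 0.102, 0.1452]
tool_rot: [73.0, 89.9, -2.3]
ft_force: [-0.5, 0.0, 0.0]
width: 0.509
```

>>> arm_command --steps '[0,0,0,0,0,0,0,0,0,0,0,0,0,0,0,0,0,0,0,0,0,0,0,0,0,0,0,0,0,0,0,0,0,0,0]'

```text
clock: 6.52
ee_pos: [0.4874, 0.1021, 0.1448]
tool_rot: [84.2, 89.9, 8.9]
ft_force: [3.9, 0.7, -2.6]
width: 0.17
```

>>> arm_command --steps '[0,0,0,-0.005,0,0,0,0,0,0,-0.007,0,0,0,0,0,0,-0.007,0,0,0,0,0,0,-0.006,0,0,0,0,0,0,0,0,0,0]'

```text
clock: 7.15
ee_pos: [0.481, 0.1264, 0.1448]
tool_rot: [73.4, 89.9, -1.9]
ft_force: [4.2, 1.3, -3.3]
width: 0.166
```

```bash
python3 look.py w2
```

```text
7.15 [0.481  0.1264 0.1448] yang 14.67 x [ 0.001 -0.    -1.   ] F [ 4.22  1.31 -3.27] [ 5.9 23.  99.9 -0.  57.  -8.8]
knob_grip []
keeper_post [([234.0, 199.0, 276.0, 314.0], 0.74), ([377.0, 252.0, 438.0, 316.0], 0.37)]
spindle []
```

View pics/w2.png

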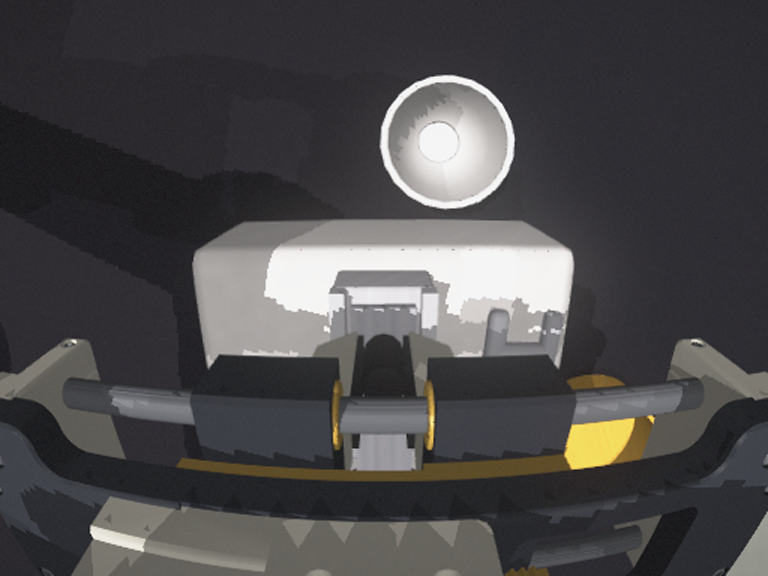

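The post is held between the fingers and the keeper now sits near the back end of the guide. Next I'll release it and move over the knob.

>>> arm_command --steps '[0.5,0,0,0,0,0,0,0.5,0,0,0,0,0,0,0.7,0,0,0,0,0,0,0.7,-0.04,0,0,0,0,0,0.7,-0.06,0,0,0,0,0,0.7,0,0,0.042,0,0,0,0.7,0,0,0.042,0,0,0,0.7,0,0,0.041,0,0,0]'

```text
clock: 8.35
ee_pos: [0.512, 0.0041, 0.2449]
tool_rot: [-58.5, 90.0, -133.8]
ft_force: [-0.2, -0.1, 0.9]
width: 0.7
```

```bash
python3 look.py w3;python3 - <<'E'
from h import *; import pickle
p,o=pickle.load(open("w3.pkl","rb"))
print(wrist_proj(p,o,(.4872-.254*.027,.1022+.967*.027,.137))*1.5,wrist_proj(p,o,(.4872,.1022,.137))*1.5)
for z in (.154,.166): print(wrist_proj(p,o,(.5125,.005,z))*1.5)
E
```

```text
8.35 [0.512  0.0041 0.2449] yang 14.68 x [-0. -0. -1.] F [-0.22 -0.07  0.86] [ -8.1  18.3  89.4  -0.   72.3 -22.8]
knob_grip [([212.0, 141.0, 304.0, 222.0], 0.8)]
keeper_post [([242.0, 22.0, 272.0, 120.0], 0.87), ([214.0, 142.0, 304.0, 228.0], 0.64)]
spindle [([212.0, 146.0, 302.0, 230.0], 0.93)]
[384.14385394  58.82928509] [384.21088099 106.74488803]
[384.05285335 293.42201546]
[384.13317914 301.01517158]
```

View pics/w3.png

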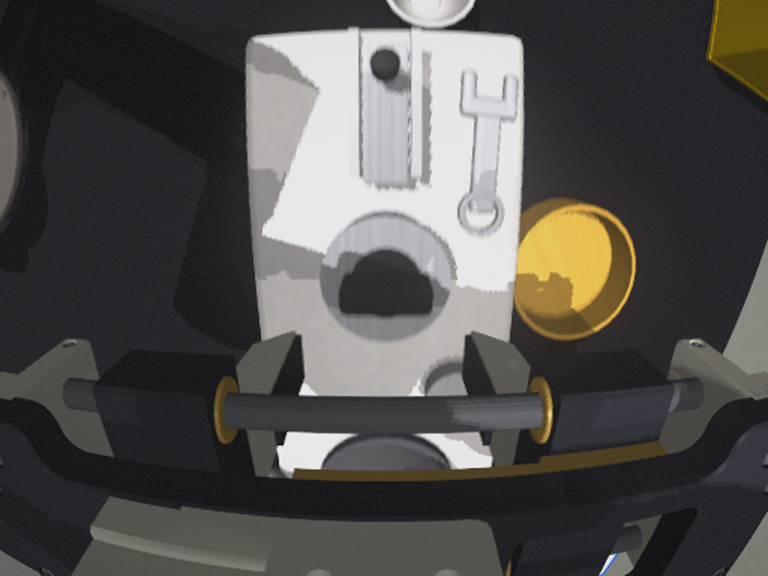

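```bash
python3 - <<'E'
import cv2,pickle
from h import *
p,o=pickle.load(open("w3.pkl","rb"))
a=p["image"][135:235,200:320,::-1];a=cv2.convertScaleAbs(a,alpha=2.0,beta=20);cv2.imwrite("pics/w3c.png",cv2.resize(a,None,fx=5,fy=5,interpolation=2))
E
```

```text
(no output)
```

View pics/w3c.png

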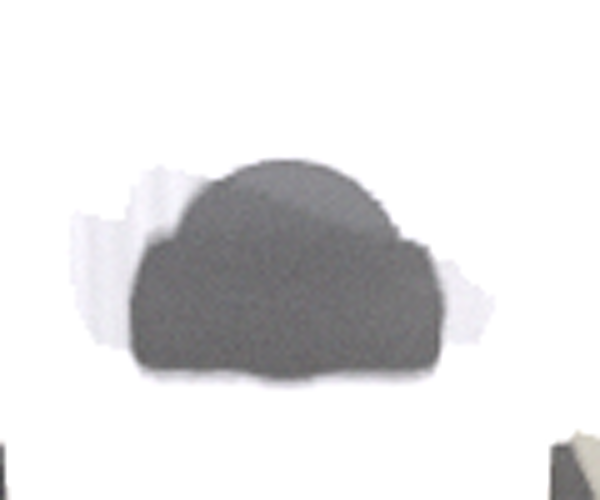

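```bash
python3 - <<'E'
import pickle
from h import *
p,o=pickle.load(open("w3.pkl","rb"))
m=np.array([.967,.254,0]);n=np.array([-.254,.967,0]);s=np.array([.5125,.0045,0])
def u(a,z):
    X=wrist_unproj(p,o,(a[0]/5+200,a[1]/5+135),z)-s; return (X@m*1e3).round(1),(X@n*1e3).round(1)
print("far edge",u((143,370),.166),u((435,370),.166))
print("near low edge",u((150,235),.136),u((425,240),.136))
print("L/R",u((130,300),.155),u((443,300),.155))
print("hub near",u((285,158),.136),u((285,158),.130))
# flange: px in 768 view: left 321, right 457, top 211, bottom 341
def v(a,z):
    X=wrist_unproj(p,o,(a[0]/1.5,a[1]/1.5),z)-s; return (X@m*1e3).round(1),(X@n*1e3).round(1)
for a in [(321,275),(457,275),(388,211),(388,341)]: print(v(a,.130))
E
```

```text
far edge (np.float64(-21.5), np.float64(-6.5)) (np.float64(24.5), np.float64(-6.6))
near low edge (np.float64(-22.4), np.float64(6.8)) (np.float64(25.4), np.float64(5.8))
L/R (np.float64(-24.3), np.float64(1.4)) (np.float64(26.7), np.float64(1.3))
hub near (np.float64(1.0), np.float64(20.5)) (np.float64(1.1), np.float64(19.0))
(np.float64(-37.4), np.float64(3.8))
(np.float64(43.9), np.float64(3.7))
(np.float64(2.5), np.float64(42.0))
(np.float64(2.7), np.float64(-39.4))
```

>>> arm_command --steps '[0.7,0,0,0,-1,0,0,0.7,0,0,0,-1,0,0,0.7,0,0,0,-1,0,0,0.7,0,0,0,-1,0,0,0.7,0,0,0,-1,0,0,0.7,0,0,0,-1,0,0,0.7,0,0,0,-1,0,0,0.7,0,0,0,-1,0,0]'

```text
clock: 9.55
ee_pos: [0.5116, 0.0066, 0.2447]
tool_rot: [-176.3, 90.0, 148.6]
ft_force: [0.5, -0.3, -0.6]
width: 0.697
```

>>> arm_command --steps '[0.7,0,0,0,-1,0,0,0.7,0,0,0,-1,0,0,0.7,0,0,0,-1,0,0,0.7,0,0,0,-1,0,0,0.7,0,0,0,-1,0,0,0.7,0,0,0,-1,0,0,0.7,0,0,0,-1,0,0,0.7,0,0,0,-1,0,0]'

```text
clock: 10.55
ee_pos: [0.5116, 0.0066, 0.2447]
tool_rot: [142.5, 90.0, 147.4]
ft_force: [-0.0, -0.7, 1.1]
width: 0.705
```

>>> arm_command --steps '[0.7,0,0,0,-1,0,0,0.7,0,0,0,-1,0,0,0.7,0,0.001,0.002,0,0,0,0.7,0,0,0,0,0,0]'

```text
clock: 11.05
ee_pos: [0.5137, 0.0075, 0.2447]
tool_rot: [125.0, 90.0, 139.6]
ft_force: [-0.0, -0.0, -0.1]
width: 0.701
```

```bash
python3 look.py w4;python3 - <<'E'
from h import *; import pickle
p,o=pickle.load(open("w4.pkl","rb"))
for z in (.154,.166): print(wrist_proj(p,o,(.5138,.0056,z))*1.5)
a=p["image"][120:260,180:340,::-1];a=cv2.convertScaleAbs(a,alpha=2.0,beta=20);cv2.imwrite("pics/w4c.png",cv2.resize(a,None,fx=4,fy=4,interpolation=2))
E
```

```text
11.05 [0.5137 0.0075 0.2447] yang 104.62 x [-0.  0. -1.] F [-0.02 -0.01 -0.09] [  -7.7   18.5   89.2    0.    72.4 -112.3]
knob_grip [([210.0, 141.0, 299.0, 226.0], 0.94)]
keeper_post [([317.0, 166.0, 402.0, 203.0], 0.93)]
spindle [([212.0, 144.0, 300.0, 230.0], 0.85), ([0.0, 164.0, 9.0, 191.0], 0.41)]
[380.72649254 295.68644576]
[380.66769626 303.41092986]
```

View pics/w4c.png

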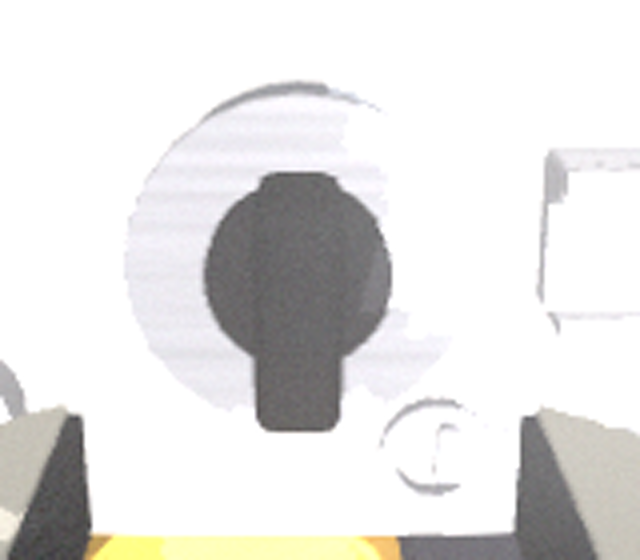

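>>> arm_command --steps '[0.7,0.04,-0.001,0,0,0,0,0.7,0.035,0,0,0,0,0,0.4,0.011,0,0,0,0,0,0,0,0,0,0,0,0,0,0,0,0,0,0,0,0,0,0,0,0,0,0,0,0,0,0,0,0,0,0,0,0,0,0,0,0]'

```text
clock: 12.25
ee_pos: [0.5141, 0.0066, 0.1593]
tool_rot: [44.8, 89.9, 59.5]
ft_force: [-0.4, 5.5, 2.8]
width: 0.193
```

>>> arm_command --steps '[0,0,0,0,0,0,0,0,0,0,0,0,0,0,0,0,0,0,0,0,0,0,0,0,0,0,0,0]'

```text
clock: 12.75
ee_pos: [0.5141, 0.0066, 0.1591]
tool_rot: [50.2, 89.9, 64.9]
ft_force: [-0.5, 5.1, 2.4]
width: 0.194
```

>>> arm_command --steps '[0,0.002,0,0,0,0,0,0,0.002,0,0,0,0,0,0,0.002,0,0,0,0,0,0,0,0,0,0,0,0]'

```text
clock: 13.25
ee_pos: [0.5141, 0.0066, 0.1528]
tool_rot: [60.4, 89.9, 75.1]
ft_force: [0.5, 5.6, 1.6]
width: 0.197
```

>>> arm_command --steps '[0,0.001,0,0,0,0,0,0,0,0,0,0,0,0]'

```text
clock: 13.5
ee_pos: [0.5141, 0.0066, 0.1519]
tool_rot: [57.2, 89.9, 71.8]
ft_force: [-0.7, 5.2, 0.5]
width: 0.19
```

>>> arm_command --steps '[0,0.0005,0,0,0,0,0,0,0,0,0,0,0,0]'

```text
clock: 13.75
ee_pos: [0.5141, 0.0066, 0.1515]
tool_rot: [50.5, 89.9, 65.1]
ft_force: [-0.6, 4.9, 2.1]
width: 0.191
```

>>> arm_command --steps '[0,0.0005,0,0,0,0,0,0,0,0,0,0,0,0]'

```text
clock: 14.0
ee_pos: [0.5141, 0.0066, 0.151]
tool_rot: [53.6, 89.9, 68.3]
ft_force: [-0.1, 4.9, 1.7]
width: 0.194
```

>>> arm_command --steps '[0,0.0005,0,0,0,0,0,0,0,0,0,0,0,0]'

```text
clock: 14.25
ee_pos: [0.5141, 0.0066, 0.1506]
tool_rot: [53.0, 89.9, 67.6]
ft_force: [-0.8, 5.9, 2.3]
width: 0.197
```

>>> arm_command --steps '[0,0.0003,0,0,0,0,0,0,0,0,0,0,0,0]'

```text
clock: 14.5
ee_pos: [0.5142, 0.0066, 0.1505]
tool_rot: [41.9, 89.9, 56.6]
ft_force: [-0.9, 6.3, 4.5]
width: 0.193
```

>>> arm_command --steps '[0,0.0003,0,0,0,0,0,0,0,0,0,0,0,0]'

```text
clock: 14.75
ee_pos: [0.5142, 0.0066, 0.1505]
tool_rot: [35.3, 89.9, 49.9]
ft_force: [-1.6, 5.3, 6.9]
width: 0.198
```

>>> arm_command --steps '[0,0.0002,0.0005,0,0,0,0,0,0,0,0,0,0,0]'

```text
clock: 15.0
ee_pos: [0.5141, 0.0067, 0.1505]
tool_rot: [0.8, 89.9, 15.4]
ft_force: [-2.4, 3.3, 6.8]
width: 0.194
```

>>> arm_command --steps '[0,0,0,0,0.4,0,0,0,0,0,0,0.4,0,0,0,0,0,0,0,0,0]'

```text
clock: 15.38
ee_pos: [0.5142, 0.0066, 0.1505]
tool_rot: [1.3, 89.9, 12.0]
ft_force: [-2.5, 3.6, 7.8]
width: 0.196
```

>>> arm_command --steps '[0,0,0,0,0.4,0,0,0,0,0,0,0.4,0,0,0,0,0,0,0,0,0]'

```text
clock: 15.75
ee_pos: [0.5142, 0.0066, 0.1505]
tool_rot: [-2.3, 89.9, 4.4]
ft_force: [-2.1, 4.1, 7.5]
width: 0.195
```

>>> arm_command --steps '[0,0,0,0,0.4,0,0,0,0,0,0,0.4,0,0,0,0,0,0,0,0,0]'

```text
clock: 16.12
ee_pos: [0.5142, 0.0065, 0.1505]
tool_rot: [-2.9, 89.9, -0.3]
ft_force: [-2.2, 3.3, 7.1]
width: 0.196
```

>>> arm_command --steps '[0,0,0,0,0.4,0,0,0,0,0,0,0.4,0,0,0,0,0,0,0,0,0]'

```text
clock: 16.5
ee_pos: [0.5142, 0.0064, 0.1505]
tool_rot: [-4.2, 89.9, -5.5]
ft_force: [-2.2, 3.3, 8.2]
width: 0.193
```

```bash
python3 look.py w5
```

```text
16.5 [0.5142 0.0064 0.1505] yang 88.65 x [ 0.001 -0.    -1.   ] F [-2.22  3.3   8.23] [ -7.8  24.1  96.9   0.   58.9 -96.5]
knob_grip [([193.0, 162.0, 320.0, 289.0], 0.92)]
keeper_post [([341.0, 151.0, 471.0, 223.0], 0.73)]
spindle []
```

View pics/w5.png

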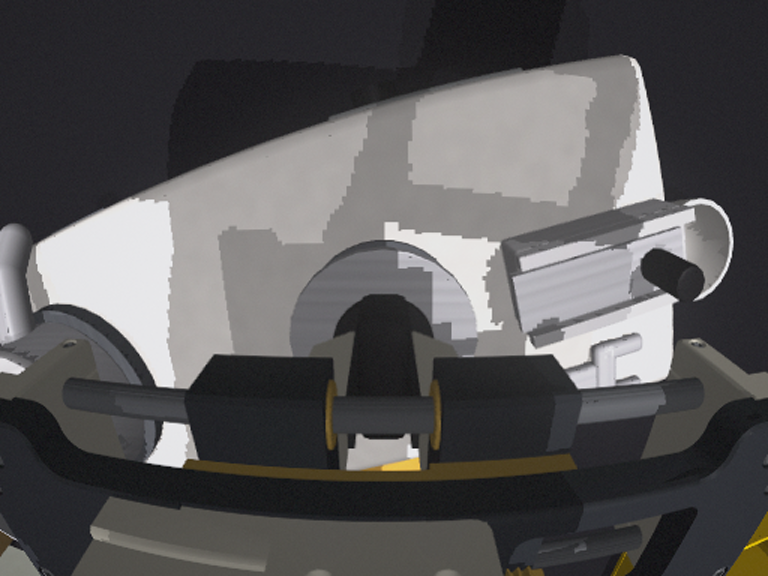

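The grip still stands vertical between the fingers, so the knob is turning with the gripper. I'll keep on.

>>> arm_command --steps '[0,0,0,0,0.4,0,0,0,0,0,0,0.4,0,0,0,0,0,0,0,0,0]'

```text
clock: 17.08
ee_pos: [0.5142, 0.0063, 0.1505]
tool_rot: [-3.6, 89.9, -9.0]
ft_force: [-2.3, 2.6, 7.1]
width: 0.195
```

>>> arm_command --steps '[0,0,0,0,0.4,0,0,0,0,0,0,0.4,0,0,0,0,0,0,0,0,0]'

```text
clock: 17.45
ee_pos: [0.5142, 0.0063, 0.1505]
tool_rot: [-5.4, 89.9, -14.7]
ft_force: [0.1, 1.9, 7.7]
width: 0.188
```

>>> arm_command --steps '[0,0,0,0,0.4,0,0,0,0,0,0,0.4,0,0,0,0,0,0,0,0,0]'

```text
clock: 17.82
ee_pos: [0.5141, 0.0062, 0.1504]
tool_rot: [-9.8, 89.9, -23.1]
ft_force: [-1.6, 1.4, 7.7]
width: 0.192
```

>>> arm_command --steps '[0,0,0,0,0.4,0,0,0,0,0,0,0.4,0,0,0,0,0,0,0,0,0]'

```text
clock: 18.2
ee_pos: [0.5141, 0.0061, 0.1502]
tool_rot: [-13.1, 89.9, -30.4]
ft_force: [-0.4, 2.1, 4.6]
width: 0.194
```

>>> arm_command --steps '[0,0.0004,0,0,0,0,0,0,0,0,0,0,0,0]'

```text
clock: 18.45
ee_pos: [0.5141, 0.0061, 0.15]
tool_rot: [-9.9, 89.9, -27.2]
ft_force: [-2.0, 0.8, 7.1]
width: 0.197
```

>>> arm_command --steps '[0,0,0,0,0.4,0,0,0,0,0,0,0,0,0]'

```text
clock: 18.7
ee_pos: [0.5141, 0.0061, 0.1495]
tool_rot: [-14.6, 89.9, -34.0]
ft_force: [-0.7, 1.3, 3.7]
width: 0.194
```

>>> arm_command --steps '[0,0,0,0,0.4,0,0,0,0,0,0,0,0,0]'

```text
clock: 18.95
ee_pos: [0.514, 0.006, 0.149]
tool_rot: [-26.2, 90.0, -47.5]
ft_force: [0.1, 0.5, 3.2]
width: 0.196
```

>>> arm_command --steps '[0,0.0005,0,0,0,0,0,0,0,0,0,0,0,0]'

```text
clock: 19.2
ee_pos: [0.514, 0.0061, 0.1484]
tool_rot: [-31.6, 90.0, -53.0]
ft_force: [0.8, 0.3, 1.9]
width: 0.196
```

>>> arm_command --steps '[0,0.0005,0,0,0,0,0,0,0,0,0,0,0,0]'

```text
clock: 19.45
ee_pos: [0.514, 0.0061, 0.148]
tool_rot: [-28.2, 90.0, -49.5]
ft_force: [0.3, -1.5, 1.4]
width: 0.195
```

>>> arm_command --steps '[0,0.001,0,0,0,0,0,0,0.0005,0,0,0,0,0,0,0,0,0,0,0,0]'

```text
clock: 19.82
ee_pos: [0.514, 0.0061, 0.1464]
tool_rot: [-35.3, 90.0, -56.7]
ft_force: [1.4, -0.6, 2.4]
width: 0.193
```

>>> arm_command --steps '[0,0.001,0,0,0,0,0,0,0.0005,0,0,0,0,0,0,0,0,0,0,0,0]'

```text
clock: 20.2
ee_pos: [0.514, 0.0061, 0.145]
tool_rot: [-24.2, 90.0, -45.5]
ft_force: [1.6, -2.1, 0.9]
width: 0.195
```

>>> arm_command --steps '[0,0.001,0,0,0,0,0,0,0,0,0,0,0,0]'

```text
clock: 20.45
ee_pos: [0.514, 0.0061, 0.1439]
tool_rot: [-29.2, 90.0, -50.5]
ft_force: [1.5, -1.7, 1.6]
width: 0.194
```

>>> arm_command --steps '[0,0.0005,0,0,0,0,0,0,0,0,0,0,0,0]'

```text
clock: 20.7
ee_pos: [0.514, 0.0061, 0.1435]
tool_rot: [-21.2, 90.0, -42.5]
ft_force: [1.7, -2.7, 2.1]
width: 0.197
```

>>> arm_command --steps '[0,0.0005,0,0,0,0,0,0,0,0,0,0,0,0]'

```text
clock: 20.95
ee_pos: [0.514, 0.0061, 0.1435]
tool_rot: [-4.5, 90.0, -25.8]
ft_force: [1.1, -2.3, 5.2]
width: 0.192
```

>>> arm_command --steps '[0,0.0005,0,0,0,0,0,0,0,0,0,0,0,0]'

```text
clock: 21.2
ee_pos: [0.5141, 0.0061, 0.1434]
tool_rot: [-1.7, 89.9, -23.1]
ft_force: [-1.4, -2.3, 9.7]
width: 0.196
```

>>> arm_command --steps '[0,0.0004,0,0,0,0,0,0,0,0,0,0,0,0]'

```text
clock: 21.45
ee_pos: [0.5141, 0.0061, 0.1434]
tool_rot: [0.5, 89.9, -20.8]
ft_force: [-1.7, -1.7, 13.0]
width: 0.195
```

>>> arm_command --steps '[0,-0.0008,0,0,0,0,0,0.3,0,0,0,0,0,0,0.5,0,0,0,0,0,0,0.5,0,0,0,0,0,0,0.5,0,0,0,0,0,0]'

```text
clock: 22.08
ee_pos: [0.5137, 0.0063, 0.1427]
tool_rot: [-171.4, 90.0, 167.3]
ft_force: [0.6, -1.3, -0.3]
width: 0.494
```

>>> arm_command --steps '[0.5,-0.04,0,0,0,0,0,0.5,-0.06,0,0,0,0,0,0.5,0,0,0,0,0,0]'

```text
clock: 22.45
ee_pos: [0.5162, 0.006, 0.2475]
tool_rot: [13.5, 89.4, -7.9]
ft_force: [-0.4, 0.5, 0.0]
width: 0.497
```

```bash
python3 look.py w6;python3 - <<'E'
from h import *; import pickle
p,o=pickle.load(open("w6.pkl","rb"))
for z in (.138,.150,.154,.166): print(z,wrist_proj(p,o,(.5138,.0056,z))*1.5)
print(wrist_proj(p,o,(.4872-.254*.0255,.1022+.967*.0255,.137))*1.5)
a=p["image"][:,:,::-1][60:260,160:500];a=cv2.convertScaleAbs(a,alpha=1.3,beta=10);cv2.imwrite("pics/w6c.png",cv2.resize(a,None,fx=2.3,fy=2.3,interpolation=2))
E
```

```text
22.45 [0.5162 0.006  0.2475] yang 68.67 x [ 0.01  -0.001 -1.   ] F [-0.35  0.46  0.03] [ -7.8  18.3  89.   -0.   72.2 -76.5]
knob_grip [([212.0, 134.0, 298.0, 215.0], 0.88), ([377.0, 60.0, 432.0, 116.0], 0.46)]
keeper_post [([302.0, 80.0, 384.0, 155.0], 0.72)]
spindle [([215.0, 137.0, 295.0, 217.0], 0.76)]
0.138 [381.28481011 279.83941434]
0.15 [381.30179555 286.49901489]
0.154 [381.30785413 288.856437  ]
0.166 [381.32736662 296.3862344 ]
[555.74616146 155.73597773]
```

View pics/w6.png

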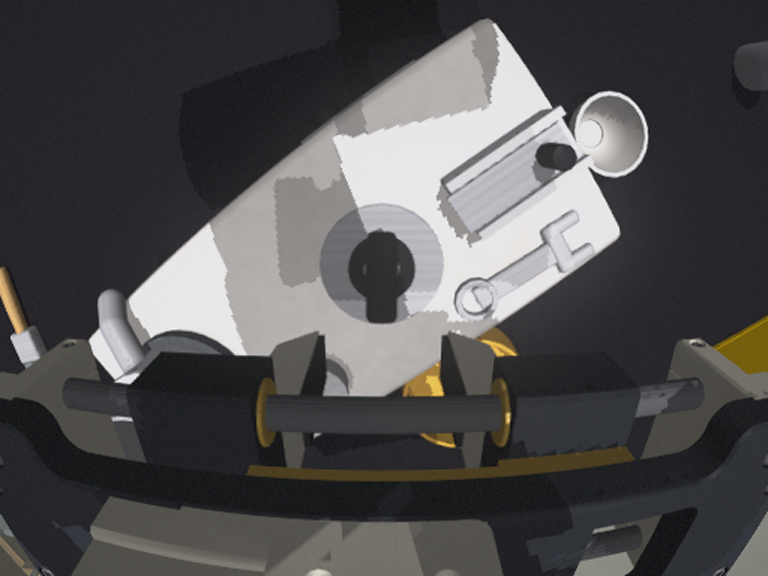

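The knob grip is now centred near (381,277), where the home height predicts it. The post is still drawn out at (556,156). Next I'll turn back and move over the post.

>>> arm_command --steps '[0.5,0,0,0,1,0,0,0.5,0,0,0,1,0,0,0.5,0,0,0,1,0,0,0.5,0,0,0,1,0,0,0.5,0,0,0,1,0,0,0.5,0,0,0,1,0,0,0.5,0,0,0,1,0,0,0.5,0,0,0,1,0,0]'

```text
clock: 23.65
ee_pos: [0.5132, 0.0063, 0.2413]
tool_rot: [-124.4, 89.8, 174.1]
ft_force: [-0.2, 0.3, 0.1]
width: 0.494
```

>>> arm_command --steps '[0.5,0,0,0,1,0,0,0.5,0,0,0,1,0,0,0.5,0,0,0,0.8,0,0,0.5,0,0,-0.042,0,0,0,0.5,0,-0.004,-0.042,0,0,0,0.5,0,0,-0.042,0,0,0,0.5,0,0,0,0,0,0]'

```text
clock: 24.52
ee_pos: [0.4767, 0.1291, 0.2415]
tool_rot: [-106.2, 89.8, 178.6]
ft_force: [1.0, -0.8, 0.0]
width: 0.5
```

```bash
python3 look.py w7;python3 - <<'E'
from h import *; import pickle
p,o=pickle.load(open("w7.pkl","rb"))
print(wrist_proj(p,o,(.4807,.1269,.137))*1.5)
E
```

```text
24.525 [0.4767 0.1291 0.2415] yang 14.86 x [-0.003  0.    -1.   ] F [ 1.04 -0.8   0.04] [ 6.2 16.6 92.3  0.  71.2 -8.6]
knob_grip [([221.0, 259.0, 295.0, 310.0], 0.58), ([223.0, 264.0, 298.0, 316.0], 0.2)]
keeper_post [([223.0, 262.0, 299.0, 311.0], 0.41)]
spindle [([224.0, 291.0, 295.0, 316.0], 0.61)]
[388.9490289 292.3160589]
```

View pics/w7.png

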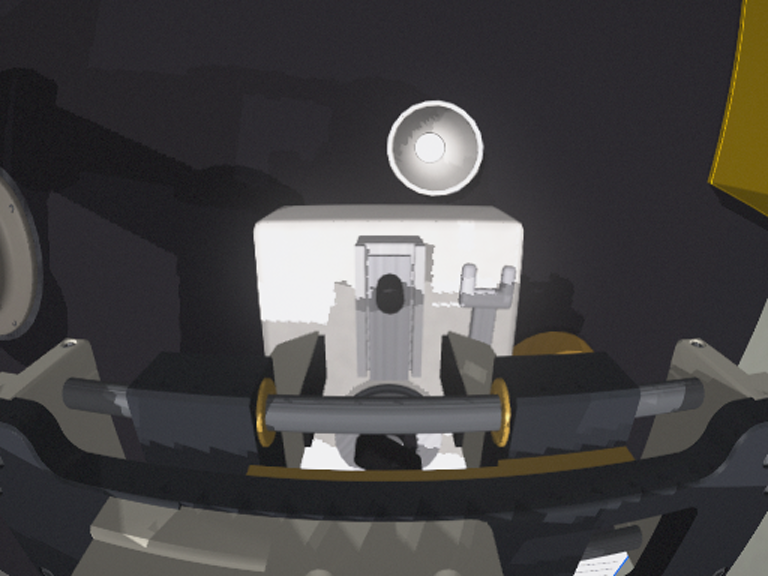

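The post at (390,293) matches the prediction. I'll shift 3 mm in tool y and z, then descend and grip.

>>> arm_command --steps '[0.5,0.03,0.003,0.003,0,0,0,0.5,0.035,0,0,0,0,0,0.5,0.031,0,0,0,0,0,0.5,0,0,0,0,0,0,0,0,0,0,0,0,0,0,0,0,0,0,0,0,0,0,0,0,0,0,0,0,0,0,0,0,0,0]'

```text
clock: 25.72
ee_pos: [0.4816, 0.1249, 0.1476]
tool_rot: [-5.6, 90.0, -81.0]
ft_force: [-3.4, -1.5, 3.6]
width: 0.166
```

>>> arm_command --steps '[0,0,0,0,0,0,0,0,0,0,0,0,0,0]'

```text
clock: 25.98
ee_pos: [0.4816, 0.1249, 0.1475]
tool_rot: [-10.2, 90.0, -85.6]
ft_force: [-3.0, -0.3, 5.6]
width: 0.165
```

>>> arm_command --steps '[0,0,0,0.005,0,0,0,0,0,0,0.006,0,0,0,0,0,0,0.004,0,0,0,0,0,0,0,0,0,0]'

```text
clock: 26.48
ee_pos: [0.4854, 0.1105, 0.1475]
tool_rot: [170.3, 90.0, 94.9]
ft_force: [-3.4, 0.6, 6.8]
width: 0.163
```

>>> arm_command --steps '[0,0,0,0.003,0,0,0,0,0,0,0.003,0,0,0,0,0,0,0,0,0,0]'

```text
clock: 26.85
ee_pos: [0.4869, 0.1049, 0.1475]
tool_rot: [162.3, 90.0, 86.9]
ft_force: [-3.2, 1.4, 6.9]
width: 0.166
```

>>> arm_command --steps '[0,0,0,0.0015,0,0,0,0,0,0,0.0015,0,0,0,0,0,0,0,0,0,0]'

```text
clock: 27.22
ee_pos: [0.4876, 0.1022, 0.1475]
tool_rot: [167.5, 90.0, 92.2]
ft_force: [-3.5, 1.6, 6.3]
width: 0.166
```

No blocking, so the tongue passed over the flange. I'll continue until I feel the stop.

>>> arm_command --steps '[0,0,0,0.001,0,0,0,0,0,0,0,0,0,0]'

```text
clock: 27.48
ee_pos: [0.4878, 0.1013, 0.1475]
tool_rot: [169.8, 90.0, 94.5]
ft_force: [-2.8, 2.1, 6.0]
width: 0.167
```

>>> arm_command --steps '[0,0,0,0.001,0,0,0,0,0,0,0,0,0,0]'

```text
clock: 27.72
ee_pos: [0.4881, 0.1005, 0.1476]
tool_rot: [168.9, 89.9, 93.5]
ft_force: [-3.8, 2.5, 6.4]
width: 0.169
```

>>> arm_command --steps '[0,0,0,0.001,0,0,0,0,0,0,0,0,0,0]'

```text
clock: 27.98
ee_pos: [0.4881, 0.1004, 0.1476]
tool_rot: [174.8, 89.8, 99.5]
ft_force: [-5.1, 7.4, 6.3]
width: 0.164
```

>>> arm_command --steps '[0.3,0,0,0,0,0,0,0.5,0,0,0,0,0,0,0.5,0,0,0,0,0,0,0.5,0,0,0,0,0,0,0.5,-0.04,0,0,0,0,0,0.5,-0.05,0,0,0,0,0,0.5,-0.01,0,0,0,0,0,0.5,0,0,0,0,0,0]'

```text
clock: 28.98
ee_pos: [0.4887, 0.0988, 0.2469]
tool_rot: [69.2, 90.0, -6.1]
ft_force: [-0.5, 0.0, -0.6]
width: 0.497
```

```bash
python3 look.py w8;python3 - <<'E'
from h import *; import pickle
p,o=pickle.load(open("w8.pkl","rb"))
for k in (0,.004): print(wrist_proj(p,o,(.4872-.254*k,.1022+.967*k,.137))*1.5)
E
```

```text
28.975 [0.4887 0.0988 0.2469] yang 14.65 x [ 0.001 -0.    -1.   ] F [-0.48  0.04 -0.56] [  2.6  16.7  91.3  -0.   71.9 -12. ]
knob_grip [([220.0, 234.0, 294.0, 301.0], 0.6)]
keeper_post [([240.0, 159.0, 270.0, 244.0], 0.81), ([228.0, 231.0, 283.0, 242.0], 0.63)]
spindle [([219.0, 238.0, 293.0, 303.0], 0.9)]
[381.6506908  277.95289418]
[381.63406341 271.3673301 ]
```

View pics/w8.png

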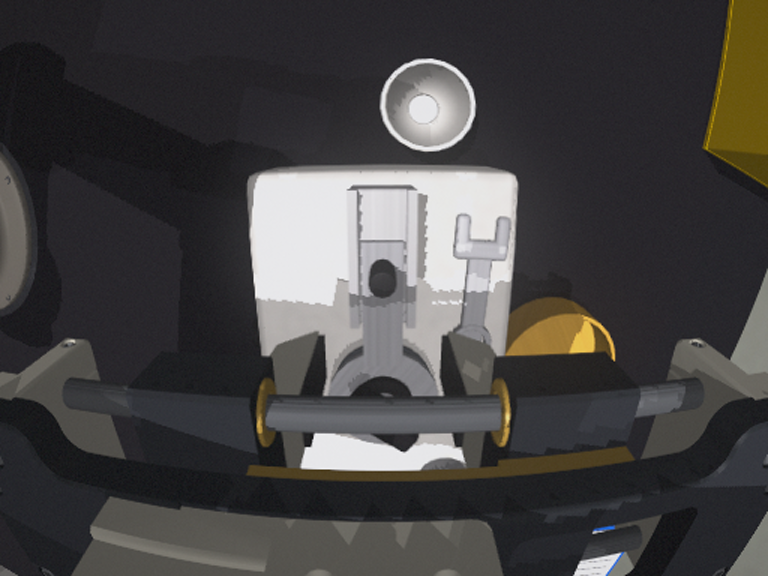

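The post is at (382,278), which matches keeper = 0. The tongue lies on top of the flange, and the cup and spanner haven't moved. I'll hand it in.

```bash
python3 -c "
from rig import env
print(env.hand_in())"
```

```text
the job is handed in; nothing more can be done
None
```

The mill is in low gear with the keeper locked over the flange, and I handed the job in at about 29 s of the 64 s allowed. The hand-in gave no verdict.

- **Keeper out:** I drew the keeper out about 25 mm, with the knob still up.
- **Knob down:** The teeth met at about 9 mm of travel. I turned the knob about 36° with a push of roughly 7–8 N at the wrist until the teeth dropped in. It then slid down about 16 mm in total to its hard stop, where I pressed to 13 N.
- **Keeper in:** I pushed the keeper back until it met its stop, then opened the gripper and lifted clear.

**Last checks:** The final wrist picture shows the post within a pixel of where a fully-in keeper should put it, and the tongue on top of the flange. The cup and spanner look unmoved, and nothing I did went near the other bystanders, though I did not measure any of them. The wrist force read near zero with the arm clear. No check failed, but I judged the knob's depth from the arm's height and the feel of the stop.

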